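# Lock the bottle support arm with its loop pin

### The job

Lock the steel arm of the white bottle stand so that it cannot slide out: take the pin with the wire loop from the rack, push it fully down through the hole near the bar's end with its loop pointing out past the bar's end, then swing the loop down over the bar's end until it snaps shut beneath it. Leave the pin there, and leave the other two pins in the rack and the bottle and jar standing where they are.

Things in the scene. Friction and masses are not known exactly. Their poses are not given: they have to be found in the camera images.
- loop_pin: The right pin, loose, steel, about 180 g, with a darker wire loop; stands in any hole of the rack. Origin: centre of its collar's underside, z up. Shank 10 mm dia., 46 mm down from the origin, the last 12 mm tapering to 5 mm. Collar 34 mm dia., z 0-6 mm. Above it a 20 x 20 mm square grip (sides along x, y), z 6-50 mm: grip its y faces at z 35-40 mm. The open loop points to the pin's +x.
- loop (a joint): Loop hinge (rad), about the pin's y, 9 mm above its origin. 0 = open: along the pin's +x, rising 16 deg above level. 1.7 = shut: hanging, 8 deg short of straight down. Sprung over centre: under 0.5 it springs open, past 0.5 it snaps shut by itself (under 1 N at the tab). 6 mm wire rectangle, 60 mm wide, 65 mm long between wire centres; thumb tab at its far end.
- loop_tab (a point): Centre of the loop's flat thumb tab (18 x 26 x 4 mm), 72 mm from the hinge. Open: 69 mm out along the pin's +x and 29 mm above the pin's origin. With the pin seated, pressing it straight down to 15-20 mm below the bar's top surface takes the loop past its centre.
- cross_hole (a point): Centre of the mouth of the vertical hole, in the bar's top face, 95 mm above the table. Axes as the stand's: x along the bar and out past its free end, z up. Hole 16 mm in diameter, countersunk to 26 mm, straight through the 24 mm thick bar. With the pin seated, the pin's origin lies here.
- stand: White stand fixed to the bench; origin on the table below the hole. Its flat steel bar (40 mm wide, 24 mm thick, top 95 mm high, free space below its end) points along the stand's +x and ends 24 mm past the hole's centre. The socket block, 110 mm high, begins at x = -57 mm; a small bottle stands at x = -200 mm, top 171 mm high. Yaw up to 35 deg either way.
- rack: White pin rack fixed to the bench, 70 mm (x) by 250 mm (y), 65 mm high, with three 16 mm holes at y = -80, 0 and 80 mm. Origin: centre of its underside.
- plain_pin: Bystander: steel pin of the same size in the rack with a plain round head 22 mm in diameter and no loop. Origin under its collar.
- tee_pin: Bystander: steel pin of the same size in the rack with a T-shaped cross handle 72 mm long and no loop. Origin under its collar.
- amber_bottle: Bystander: amber bottle 68 mm in diameter, 150 mm high, standing beyond the rack. Origin: centre of its underside.
- blue_jar: Bystander: amber jar with blue cap, 60 mm in diameter, 75 mm high. Origin: centre of its underside.

How it is judged:
By the outcome, as a careful person would: the job done as asked, in the order asked, and still so for the second after the job is handed in, with the robot touching nothing.
It also fails if it takes over 48 s, if anything falls off the work surface, if the arm or the gripper's body presses on something with over 40 N, if the wrist force passes 120 N, or if a joint passes its speed limit or range.

### The arm

A 7-joint arm with a two-finger parallel gripper is mounted at the origin on the work surface. World frame = base frame: x ahead of the robot, y to its left, z up, the work surface at z = 0. Lengths are in mm, angles in rad, forces in N, time in s.
With the tool pointing down it reaches from about 425 to 975 mm from the base axis. Payload 16.7 kg.
Tool frame: the origin (TCP) lies at the very end of the fingers, on their centre line; the grasp point (between the pads) lies 19 mm behind it; x points along the fingers, y is the direction in which the jaws open and shut, and the axes are right-handed (so a half turn about x gives the same grasp; the last joint's range is limited). The gripper opens to 85 mm and grips with 20 to 120 N. Pads are 22 mm wide; open, the fingers measure 114 mm over their backs; the gripper's body (76 mm by 85 mm) begins 54 mm behind the grasp point. The pads swing forward as they close: fully open they stand 13 mm farther back than shut.
Start: joints at [-1.319, 0.426, 0.074, 1.606, -0.034, 1.111, -0.067], TCP at [263.977, 621.202, 231.302] pointing down, gripper open.
Joint ranges: [-2.85, 2.85], [-0.5, 2.14], [-1.23, 1.37], [0.21, 2.46], [-1.02, 4.16], [0.16, 2.05], [-2.73, 2.73]. Speed limits (rad/s): [1.89, 1.89, 2.39, 2.39, 3.01, 3.01, 3.01].

### API

Orientations are given as a rotation vector (axis times angle).
In Python, from station import readout, vision, order, nets gives the robot as it stands. The module is installed in compiled form; this text tells all that it offers.
- The arm moves only by the tool servo_tool, never from a script. Its argument "series" is one flat list of numbers, 5 for each row, row after row: the shift along the tool's x, y, z as a fraction of full scale, then the turn about the tool's x as a fraction of full scale, then the gripper's target within -1 to 1 (shut at 1, half-way at 0, fully open at -1). A call has 1 to 12 rows; each row shifts and turns the pose as measured when the row begins, along the tool's axes as they then stand; what a row does not reach is not made up. Full scale, the value 1, is 25 mm for a shift and pi/2 rad for a turn. A row lasts 1/8 s, in which the tool goes at most 62.5 mm and 10.7 degrees, less where a joint would pass 70% of its speed; a pose out of reach is approached as far as the arm can. A call with a number of a shift or a turn outside -1 to 1 is refused whole. A call with a gripper value outside its range is refused whole. The fingers move at their own pace and stop on an object; the grip force is fixed at half the most. Time passes only in rows, so rows that do not move let the fingers close. It gives the time, the measured TCP pose, the force and the opening at its end, in the units of the state.
- readout.observe(): the state, without advancing time (a new reading comes with each control period).
- vision.get_image(name): name is "scene" or "top" or "wrist"; returns (picture, depth): 400x640x3 uint8, red, green, blue; 400x640 float32, mm along the optical axis (not along the pixel's ray), 0 where there is no reading.
- vision.get_calibration(name): a dict with "fx", "fy", "cx", "cy" (pixels), "R" (3x3) and "t" (3): a world point X has camera coordinates R X + t. Camera axes: x right, y down, z forward; pixel columns grow to the right and rows downward; lengths in mm; the calibration is good to about 2 mm. A picture is of the moment at which its call begins: read the wrist's pose just before it. get_calibration takes no time and is no camera call; for the wrist camera it gives the pose at the moment of the call.
- order.job_done(): hands the job in, once; it reports no verdict.
Trained networks look in the newest picture that a camera, given by its name, has taken for a name from the list of things; names that differ only in an ending like _2 or _b are one class to them, and where a whole thing is asked for, a point or a joint stands for the part that bears it (a point fixed in the world has none). Each returns a list of dicts, best first, with "p" (0 to 1); they miss things now and then, are a little off and sometimes report something else, mostly with a low value. They report only what shows in the picture. A call takes as long as a camera call.
- nets.regions_of(camera, query): "pixels" (400x640 bool, what is visible of it).
- nets.pinpoint(camera, query): "xyz" ([x, y, z] in mm, in world coordinates, good to about 4 mm: a listed point, or the origin of a listed thing).
The state is a dict: "time": time; "q": joint angles; "qd": joint speeds; "joint_efforts": joint torques, N m; "position": TCP position; "orientation": TCP orientation; "force": force on the tool from outside, world axes, zero at the start; "moment": the same for the moment, N m; "finger_gap": opening from 0.0 (shut) to 1.0 (fully open).
Only numpy, scipy, OpenCV 4.12 (cv2) and the standard library are available. Lean on these libraries where they do the work, as an engineer would, in place of code of your own. Each camera call takes 0.05 s, during which the arm holds its last target.

## Working session

There is one attempt and no reset: what is moved stays moved. The work goes in short steps, Python scripts to look and compute and a tool call to move; the robot and the scene stay as the last step left them, time stands still between calls to the robot, and variables do not carry over. Pictures are saved under pics/ and viewed, and the job is handed in when it is done.

Besides the shell and the picture viewer there is one more tool, called after "Call:" as a command line: name --argument value ..., lists and objects as JSON in quotes. servo_tool: Moves the arm, as the interface text tells. Shift numbers are shares of 25 mm and turn numbers shares of pi/2 rad, none past 1 either way. Its arguments: {"type":"object","properties":{"series":{"type":"array","items":{"type":"number"}}},"required":["series"]}

```bash
mkdir -p pics
cat > h.py <<'E'
import numpy as np, cv2
from scipy.spatial.transform import Rotation as Ro
from station import readout, vision, order, nets
def save(n,im): cv2.imwrite('pics/'+n,cv2.cvtColor(im,cv2.COLOR_RGB2BGR))
def st():
    s=readout.observe(); print('t',round(s['time'],3),'pos',np.round(s['position'],1),'F',np.round(s['force'],1),'gap',round(s['finger_gap'],3)); print(np.round(Ro.from_rotvec(s['orientation']).as_matrix(),3).tolist(),np.round(s['q'],3)); return s
def cloud(cal,d):
    v,u=np.mgrid[0:d.shape[0],0:d.shape[1]]
    P=np.stack([(u-cal['cx'])/cal['fx']*d,(v-cal['cy'])/cal['fy']*d,d],-1)
    return (P-np.array(cal['t']))@np.array(cal['R'])
E
python3 - <<'E'
from h import *
st()
for c in ['scene','top','wrist']:
    im,d=vision.get_image(c); save(c+'0.png',im); cal=vision.get_calibration(c); np.savez(c+'0.npz',im=im,d=d,**{k:np.array(v) for k,v in cal.items()})
    print(c,np.round(-np.array(cal['R']).T@np.array(cal['t'])))
for q in ['loop_pin','loop_tab','cross_hole','rack','plain_pin','tee_pin']:
    print(q,[(round(r['p'],2),np.round(r['xyz'],1).tolist()) for r in nets.pinpoint('top',q)][:3])
st()
E
```

```text
t 0.0 pos [263.8 620.9 230.6] F [ 0.1 -0.4 -0.3] gap 0.999
[[-0.0, 0.391, 0.92], [-0.001, 0.92, -0.391], [-1.0, -0.001, 0.0]] [-1.318  0.427  0.074  1.607 -0.034  1.111 -0.067]
scene [1204. -112.  862.]
top [538. -32. 874.]
wrist [188. 652. 373.]
loop_pin [(0.6, [506.1, -260.6, 66.9])]
loop_tab [(0.67, [572.3, -228.9, 92.7])]
cross_hole [(0.78, [582.0, 228.6, 93.3])]
rack [(0.63, [579.2, 234.0, -3.8]), (0.59, [495.9, -177.7, -2.5])]
plain_pin [(0.67, [494.0, -181.6, 67.1])]
tee_pin [(0.64, [479.2, -101.6, 60.6])]
t 0.45 pos [264.  621.2 231.2] F [ 0.3 -0.7 -0.2] gap 0.999
[[-0.0, 0.391, 0.92], [-0.0, 0.92, -0.391], [-1.0, -0.0, 0.0]] [-1.318  0.426  0.074  1.606 -0.034  1.111 -0.067]
```

View pics/top0.png

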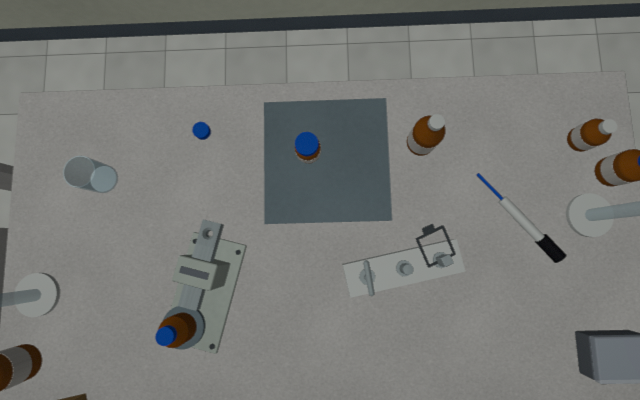

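View pics/scene0.png

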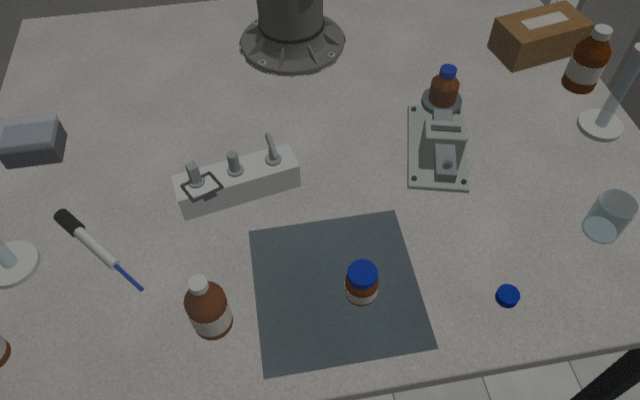

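View pics/wrist0.png

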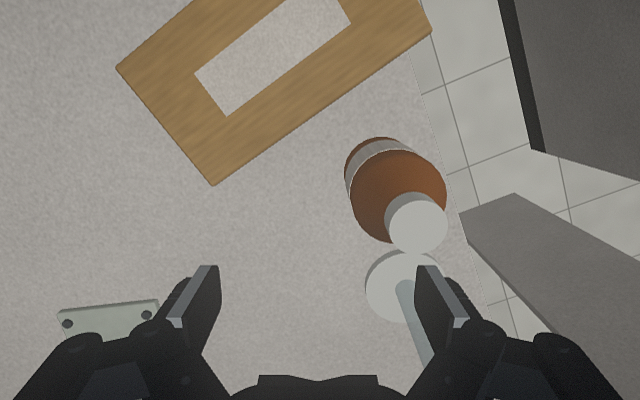

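Run:
```python
from h import *
for c in ['top','scene']:
    z=np.load(c+'0.npz'); P=cloud(z,z['d']); im=z['im']
    def sel(cx,cy,r,z0,z1): 
        m=(np.hypot(P[...,0]-cx,P[...,1]-cy)<r)&(P[...,2]>z0)&(P[...,2]<z1); return P[m]
    def rect(Q,n):
        if len(Q)<8: print(n,len(Q));return
        (c0,wh,a)=cv2.minAreaRect(Q[:,:2].astype(np.float32)); print(c,n,len(Q),'c',np.round(c0,1),'wh',np.round(wh,1),'a',round(a,1),'mean',np.round(Q.mean(0),1))
    rect(sel(506,-260,40,108,125),'grip')
    rect(sel(540,-245,65,78,106),'loopetc')
    rect(sel(582,229,60,88,99),'bar')
    rect(sel(495,-180,160,60,68.5),'rack')
    rect(sel(494,-181,20,75,140),'plain'); rect(sel(479,-102,45,75,140),'tee')
```

```text
top grip 111 c [ 509.3 -256.5] wh [19.4 20. ] a 27.1 mean [ 509.3 -255.8  114.5]
top loopetc 372 c [ 540.5 -243. ] wh [86.7 66.8] a 25.4 mean [ 547.9 -237.9   90.8]
top bar 705 c [563.2 235.6] wh [42.  79.2] a 75.0 mean [562.2 234.5  95.4]
top rack 3036 c [ 493.2 -178.8] wh [ 70.3 250.6] a 11.3 mean [ 492.3 -176.4   65.3]
top plain 130 c [ 493.4 -177.8] wh [20.4 21.3] a 40.0 mean [ 493.9 -176.2  109. ]
top tee 217 c [478.2 -99.4] wh [70.3 12.8] a 7.9 mean [477.8 -99.6 111.3]
scene grip 109 c [ 510.7 -256.9] wh [22.4 19.9] a 26.9 mean [ 512.4 -256.3  114.3]
scene loopetc 408 c [ 543.5 -242.2] wh [84.9 65.5] a 25.0 mean [ 545.6 -242.2   91.6]
scene bar 640 c [564.2 234.8] wh [40.8 81.1] a 74.2 mean [566.8 233.9  95.4]
scene rack 2468 c [ 494.  -178.1] wh [ 76.1 250.6] a 11.3 mean [ 498.4 -175.3   65.7]
scene plain 218 c [ 496.1 -178.6] wh [22.8 20.5] a 19.9 mean [ 499.9 -178.1  102.1]
scene tee 188 c [ 480.2 -100.6] wh [70.9 12.8] a 6.9 mean [ 482.4 -100.9  108.7]
```

```bash
cat >> h.py <<'E'
def plan(wps, yaw=None, grip=-1, n=12, rate=0.9, s=None):
    """wps list of xyz; yaw target (deg) of tool z in world; prints rows"""
    s=s or readout.observe(); p=np.array(s['position'],float); R=Ro.from_rotvec(s['orientation']).as_matrix()
    rows=[];wps=[np.array(w,float) for w in wps]
    while wps and len(rows)<n:
        d=R.T@(wps[0]-p); m=np.abs(d).max()/25/rate; 
        y=np.degrees(np.arctan2(R[1,2],R[0,2])); e=0 if yaw is None else (yaw-y+180)%360-180
        if m<0.03 and (len(wps)>1 or abs(e)<.3): wps.pop(0); continue
        d=d/max(m,1); t=np.clip(e,-9,9) # world +yaw = -turn about tool x (x down)
        f=np.round(np.r_[d/25,-t/90],2); 
        rows.append([*f,grip]); p=p+R@(f[:3]*25); R=R@Ro.from_rotvec([f[3]*np.pi/2,0,0]).as_matrix()
    print('end',np.round(p,1),'left',len(wps)); 
    print(', '.join('%g'%x for r in rows for x in r))
E
python3 - <<'E'
from h import *
for c in ['top','scene','wrist']:
    z=np.load(c+'0.npz'); P=cloud(z,z['d']).reshape(-1,3); P=P[z['d'].ravel()>0]
    Q=P[(P[:,2]>140)&(P[:,0]>150)&(P[:,0]<1000)&(abs(P[:,1])<800)]
    B={}
    for q in Q: B.setdefault((int(q[0]//50*50),int(q[1]//50*50)),[]).append(q[2])
    print(c,{k:(len(v),round(max(v))) for k,v in sorted(B.items()) if len(v)>3})
plan([[655,199,231]])
E
```

```text
top {(350, 250): (471, 176), (350, 300): (11, 172), (400, 250): (112, 174), (550, -650): (65, 164), (600, -650): (62, 166), (750, -300): (55, 152), (750, -250): (152, 154)}
scene {(250, 650): (97, 165), (300, 650): (204, 164), (350, 250): (278, 176), (350, 300): (20, 173), (400, 250): (137, 175), (400, 600): (100, 224), (400, 650): (23, 223), (450, 600): (160, 223), (450, 650): (198, 208), (750, -300): (88, 154), (750, -250): (211, 154), (800, -250): (34, 153)}
wrist {(200, 550): (13339, 318), (200, 600): (1708, 318), (250, 550): (521, 296), (250, 600): (3075, 318), (250, 650): (16253, 318), (300, 650): (1204, 163)}
end [465.2 404.4 231.3] left 1
0, -0.4, 0.9, 0, -1, 0, -0.4, 0.9, 0, -1, 0, -0.4, 0.9, 0, -1, 0, -0.4, 0.9, 0, -1, 0, -0.4, 0.9, 0, -1, 0, -0.4, 0.9, 0, -1, 0, -0.41, 0.9, 0, -1, 0, -0.4, 0.9, 0, -1, 0, -0.41, 0.9, 0, -1, 0, -0.4, 0.9, 0, -1, 0, -0.41, 0.9, 0, -1, 0, -0.4, 0.9, 0, -1
```

Run:
```python
from h import *
plan([[330,490,235],[655,199,235]],rate=0.99)
```

```text
end [466.1 367.4 235. ] left 1
-0.03, -0.84, 0.99, 0, -1, -0.03, -0.84, 0.99, 0, -1, -0.04, -0.84, 0.99, 0, -1, -0.03, -0.83, 0.99, 0, -1, -0.02, -0.45, 0.52, 0, -1, 0, -0.34, 0.99, 0, -1, 0, -0.34, 0.99, 0, -1, 0, -0.34, 0.99, 0, -1, 0, -0.34, 0.99, 0, -1, 0, -0.34, 0.99, 0, -1, 0, -0.34, 0.99, 0, -1, 0, -0.34, 0.99, 0, -1
```

Call:
servo_tool --series '[-0.03,-0.84,0.99,0,-1,-0.03,-0.84,0.99,0,-1,-0.04,-0.84,0.99,0,-1,-0.03,-0.83,0.99,0,-1,-0.02,-0.45,0.52,0,-1,0,-0.34,0.99,0,-1,0,-0.34,0.99,0,-1,0,-0.34,0.99,0,-1,0,-0.34,0.99,0,-1,0,-0.34,0.99,0,-1,0,-0.34,0.99,0,-1,0,-0.34,0.99,0,-1]'

```text
time: 1.95
position: [469.0, 366.0, 235.2]
orientation: [0.311, 1.55, -0.306]
force: [-0.2, 1.3, -0.1]
finger_gap: 1.0
```

Run:
```python
from h import *
st()
plan([[655,199,235]],rate=1)
```

```text
t 1.95 pos [469.  366.  235.2] F [-0.2  1.3 -0.1] gap 1.0
[[-0.001, 0.383, 0.924], [0.003, 0.924, -0.383], [-1.0, 0.003, -0.002]] [-0.928  0.293  0.195  1.797 -0.068  1.056  0.47 ]
end [655.  199.1 235. ] left 0
-0, -0.35, 1, 0, -1, -0, -0.35, 1, 0, -1, -0, -0.35, 1, 0, -1, -0, -0.35, 1, 0, -1, -0, -0.35, 1, 0, -1, -0, -0.36, 1, 0, -1, -0.01, -0.35, 1, 0, -1, -0, -0.36, 1, 0, -1, -0.01, -0.35, 1, 0, -1, 0, -0.15, 0.43, 0, -1
```

Call:
servo_tool --series '[0,-0.35,1,0,-1,0,-0.35,1,0,-1,0,-0.35,1,0,-1,0,-0.35,1,0,-1,0,-0.35,1,0,-1,0,-0.36,1,0,-1,-0.01,-0.35,1,0,-1,0,-0.36,1,0,-1,-0.01,-0.35,1,0,-1,0,-0.15,0.43,0,-1,0,0,0,0,-1]'

```text
time: 3.32
position: [661.6, 200.2, 234.1]
orientation: [0.308, 1.551, -0.299]
force: [0.2, 0.9, 0.7]
finger_gap: 0.995
```

Run:
```python
from h import *
st()
c='wrist'; cal=vision.get_calibration(c); im,d=vision.get_image(c); save('wrist1.png',im); np.savez('wrist1.npz',im=im,d=d,**{k:np.array(v) for k,v in cal.items()})
print('hole',[(round(r['p'],2),np.round(r['xyz'],1).tolist()) for r in nets.pinpoint(c,'cross_hole')][:3])
P=cloud(cal,d); m=(np.hypot(P[...,0]-580,P[...,1]-231)<60)&(P[...,2]>91)&(P[...,2]<98)
Q=P[m]; print(len(Q),cv2.minAreaRect(Q[:,:2].astype(np.float32)),Q.mean(0))
```

```text
t 3.325 pos [661.6 200.2 234.1] F [0.2 0.9 0.7] gap 0.995
[[-0.001, 0.377, 0.926], [0.006, 0.926, -0.377], [-1.0, 0.005, -0.003]] [-0.581  0.459  0.277  1.573 -0.141  1.127  0.913]
hole [(0.96, [579.4, 231.8, 97.8])]
5310 ((563.5675659179688, 233.90826416015625), (40.126041412353516, 79.69731903076172), 74.35607147216797) [561.35795236 234.3423063   95.01034267]
```

View pics/wrist1.png

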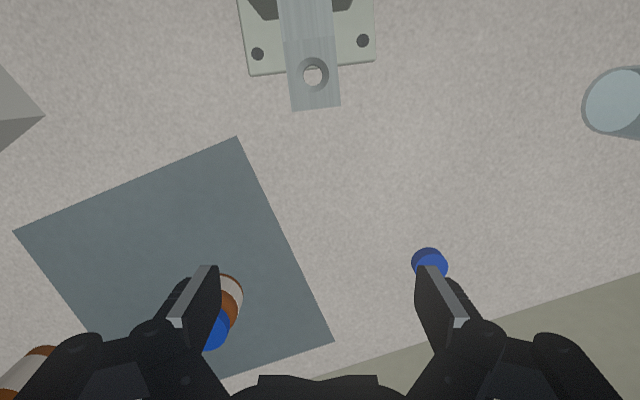

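Run:
```python
from h import *
z=np.load('wrist1.npz'); P=cloud(z,z['d']); R=z['R'];t=z['t']
m=((np.hypot(P[...,0]-580,P[...,1]-231)<75)&(P[...,2]>93.7)&(P[...,2]<97)).astype(np.uint8)
cs,h=cv2.findContours(m,cv2.RETR_CCOMP,cv2.CHAIN_APPROX_NONE)
C=-R.T@t
def ray(u,v,zz):
    d=R.T@np.array([(u-z['cx'])/z['fx'],(v-z['cy'])/z['fy'],1]); return C+d*(zz-C[2])/d[2]
for c,hh in zip(cs,h[0]):
    if len(c)>20:
        W=np.array([ray(u,v,95)[:2] for u,v in c[:,0]]).astype(np.float32)
        if hh[3]>=0: print('hole',cv2.minEnclosingCircle(W),cv2.fitEllipse(W))
        else: print('outer',cv2.minAreaRect(W))
# side edges yaw
pts=P[m>0][:,:2]; 
for a in np.arange(-20,-9,.5):
    r=np.radians(a); n=np.array([-np.sin(r),np.cos(r)]); s=pts@n; 
    print(a,round(np.percentile(s,99.5)-np.percentile(s,.5),2),end=' ')
cv2.imwrite('pics/m1.png',cv2.resize(z['im'][40:120,260:370,::-1],None,fx=6,fy=6))
plan([[600,0,235],[520,-200,235]],yaw=-154,rate=1)
```

```text
outer ((563.404541015625, 233.946044921875), (39.975276947021484, 80.01848602294922), 74.43254089355469)
hole ((577.1937255859375, 230.20008850097656), 12.80572509765625) ((576.9417114257812, 230.34535217285156), (23.47980308532715, 23.811702728271484), 83.2586441040039)
-20.0 43.85 -19.5 43.27 -19.0 42.68 -18.5 42.13 -18.0 41.61 -17.5 41.05 -17.0 40.59 -16.5 40.19 -16.0 39.79 -15.5 39.74 -15.0 39.85 -14.5 40.17 -14.0 40.55 -13.5 41.03 -13.0 41.53 -12.5 42.02 -12.0 42.48 -11.5 42.94 -11.0 43.46 -10.5 43.91 -10.0 44.38 -9.5 44.87 end [562.  -94.4 235. ] left 1
-0.01, -1, 0.09, 0.1, -1, -0.01, -1, 0.25, 0.1, -1, -0.01, -1, 0.43, 0.1, -1, -0.01, -1, 0.63, 0.1, -1, -0.01, -1, 0.88, 0.1, -1, -0.01, -0.83, 1, 0.1, -1, -0.01, -0.6, 1, 0.1, -1, -0.01, -0.11, 0.28, 0.1, -1, -0.01, -0.32, 1, 0.1, -1, -0, -0.15, 1, 0.1, -1, -0.01, 0, 1, 0.1, -1, -0, 0.16, 1, 0.1, -1
```

View pics/m1.png

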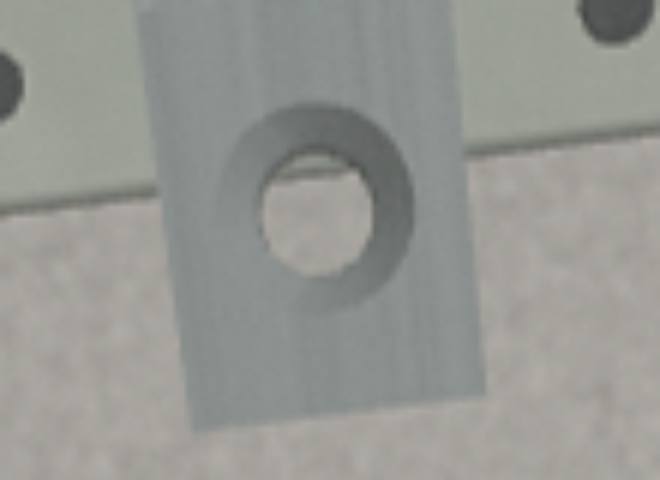

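Call:
servo_tool --series '[-0.01,-1,0.09,0.1,-1,-0.01,-1,0.25,0.1,-1,-0.01,-1,0.43,0.1,-1,-0.01,-1,0.63,0.1,-1,-0.01,-1,0.88,0.1,-1,-0.01,-0.83,1,0.1,-1,-0.01,-0.6,1,0.1,-1,-0.01,-0.11,0.28,0.1,-1,-0.01,-0.32,1,0.1,-1,0,-0.15,1,0.1,-1,-0.01,0,1,0.1,-1,0,0.16,1,0.1,-1]'

```text
time: 4.92
position: [548.7, -83.5, 234.8]
orientation: [1.74, 0.781, -1.728]
force: [0.3, -0.4, -0.5]
finger_gap: 1.0
```

Run:
```python
from h import *
z=np.load('wrist1.npz'); R=z['R'];t=z['t'];C=-R.T@t
d=R.T@np.array([(312.5-z['cx'])/z['fx'],(74.7-z['cy'])/z['fy'],1]); print(C+d*(95-C[2])/d[2])
st()
r=np.radians(26.); ux=np.array([np.cos(r),np.sin(r)])
print('cam-target TCP',np.array([509,-257])-50*ux)
plan([[np.r_[np.array([509,-257])-50*ux,215]][0]],yaw=-154,rate=1)
```

```text
[576.94915692 230.48680174  95.        ]
t 4.925 pos [548.7 -83.5 234.8] F [ 0.3 -0.4 -0.5] gap 1.0
[[-0.001, 0.739, -0.673], [0.017, -0.673, -0.739], [-1.0, -0.012, -0.012]] [-0.594  0.286  0.778  1.904 -0.249  1.048 -0.448]
cam-target TCP [ 464.06029769 -278.91855734]
end [ 464.  -278.9  215.1] left 0
0.08, 0.34, 1, 0.1, -1, 0.09, 0.53, 1, 0.1, -1, 0.1, 0.75, 1, 0.04, -1, 0.1, 0.86, 1, 0, -1, 0.1, 0.86, 1, 0, -1, 0.1, 0.85, 1, 0, -1, 0.09, 0.74, 0.87, 0, -1
```

Call:
servo_tool --series '[0.08,0.34,1,0.1,-1,0.09,0.53,1,0.1,-1,0.1,0.75,1,0.04,-1,0.1,0.86,1,0,-1,0.1,0.86,1,0,-1,0.1,0.85,1,0,-1,0.09,0.74,0.87,0,-1,0,0,0,0,-1]'

```text
time: 5.92
position: [457.8, -281.6, 214.1]
orientation: [1.982, 0.479, -1.969]
force: [0.5, 0.6, -0.1]
finger_gap: 1.002
```

Run:
```python
from h import *
st()
c='wrist'; cal=vision.get_calibration(c); im,d=vision.get_image(c); save('wrist2.png',im); np.savez('wrist2.npz',im=im,d=d,**{k:np.array(v) for k,v in cal.items()})
for q in ['loop_pin','loop_tab']: print(q,[(round(r['p'],2),np.round(r['xyz'],1).tolist()) for r in nets.pinpoint(c,q)][:3])
P=cloud(cal,d); 
for cx,cy,rr,a,b in [(509,-257,25,111,120),(540,-242,65,77,106)]:
    m=(np.hypot(P[...,0]-cx,P[...,1]-cy)<rr)&(P[...,2]>a)&(P[...,2]<b)
    Q=P[m]; print(len(Q),cv2.minAreaRect(Q[:,:2].astype(np.float32)),Q.mean(0))
```

```text
t 5.925 pos [ 457.8 -281.6  214.1] F [ 0.5  0.6 -0.1] gap 1.002
[[0.002, 0.44, -0.898], [0.021, -0.898, -0.44], [-1.0, -0.018, -0.011]] [-0.293  0.314  0.903  1.963 -0.312  1.014 -0.357]
loop_pin [(0.71, [509.8, -260.6, 64.5])]
loop_tab [(0.94, [578.6, -230.7, 94.9])]
808 ((508.9011535644531, -258.8915710449219), (20.269874572753906, 19.888994216918945), 25.261499404907227) [ 509.16932381 -258.77257644  114.89582729]
3095 ((543.3642578125, -243.412353515625), (80.47549438476562, 65.95567321777344), 24.134092330932617) [ 553.89939703 -238.71393118   90.96342079]
```

View pics/wrist2.png

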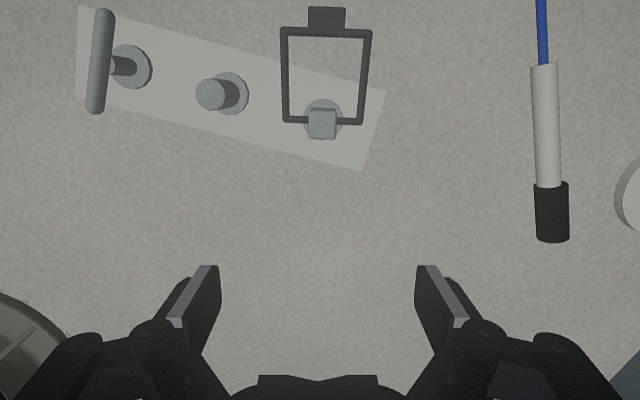

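Run:
```python
from h import *
plan([[509,-258,160],[509.4,-257.7,84.5]],yaw=-155,rate=1,grip=-0.3)
```

```text
end [ 509.3 -257.7   84.6] left 1
1, 0.07, -0.97, 0.01, -0.3, 1, 0.06, -0.98, 0, -0.3, 0.18, 0.01, -0.18, 0, -0.3, 1, 0.02, 0.01, 0, -0.3, 1, 0.02, 0, 0, -0.3, 1, 0.01, 0.01, 0, -0.3, 0.02, 0, -0, 0, -0.3, 0, 0, -0, 0, -0.3, 0, 0, -0, 0, -0.3, 0, 0, -0, 0, -0.3, 0, 0, -0, 0, -0.3, 0, 0, -0, 0, -0.3
```

Call:
servo_tool --series '[0.8,0.07,-1,0.01,-0.3,0.8,0.06,-1,0,-0.3,0.5,0.01,-0.2,0,-0.3,0,0,0,0,-0.3,0,0,0,0,-0.3]'

```text
time: 6.7
position: [513.4, -253.2, 161.6]
orientation: [1.989, 0.476, -1.972]
force: [-0.5, -0.6, -0.4]
finger_gap: 0.645
```

Run:
```python
from h import *
st()
c='wrist'; cal=vision.get_calibration(c); im,d=vision.get_image(c); save('wrist3.png',im)
P=cloud(cal,d); 
for cx,cy,rr,a,b in [(509,-257,25,111,120)]:
    m=(np.hypot(P[...,0]-cx,P[...,1]-cy)<rr)&(P[...,2]>a)&(P[...,2]<b)
    Q=P[m]; print(len(Q),cv2.minAreaRect(Q[:,:2].astype(np.float32)),Q.mean(0))
plan([[509.2,-258,84]],yaw=-155,rate=1,grip=-0.3)
```

```text
t 6.7 pos [ 513.4 -253.2  161.6] F [-0.5 -0.6 -0.4] gap 0.645
[[0.003, 0.435, -0.9], [0.023, -0.9, -0.435], [-1.0, -0.02, -0.013]] [-0.275  0.446  0.822  1.936 -0.429  0.945 -0.36 ]
1000 ((509.4173583984375, -258.6803283691406), (20.16329574584961, 19.98894691467285), 23.94355010986328) [ 510.04474769 -258.25794705  114.79129201]
end [ 509.2 -258.    84. ] left 0
1, 0.05, 0.09, 0.01, -0.3, 1, 0.05, 0.09, -0, -0.3, 1, 0.06, 0.08, -0, -0.3, 0.1, 0, 0.01, -0, -0.3
```

View pics/wrist3.png

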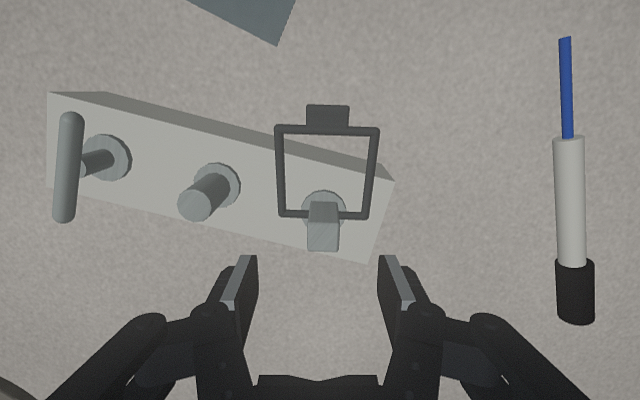

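Call:
servo_tool --series '[0.5,0.18,0.25,0.01,-0.3,1,0,0,0,-0.3,0.8,0,0,0,-0.3,0.4,0,0,0,-0.3,0.15,0,0,0,-0.3,0,0,0,0,-0.3]'

```text
time: 7.5
position: [508.7, -261.0, 88.1]
orientation: [2.003, 0.456, -1.981]
force: [0.3, -0.3, 0.3]
finger_gap: 0.649
```

Run:
```python
from h import *
st()
plan([[509.2,-258.3,84]],yaw=-155.3,rate=1,grip=-0.3)
```

```text
t 7.5 pos [ 508.7 -261.    88.1] F [ 0.3 -0.3  0.3] gap 0.649
[[0.006, 0.416, -0.909], [0.023, -0.909, -0.416], [-1.0, -0.018, -0.015]] [-0.189  0.544  0.741  1.988 -0.535  0.814 -0.278]
end [ 509.1 -258.3   83.9] left 0
0.17, -0.09, -0.06, -0, -0.3
```

Call:
servo_tool --series '[0.17,-0.09,-0.06,0,-0.3,0,0,0,0,1,0,0,0,0,1,0,0,0,0,1,0,0,0,0,1,0,0,0,0,1,0,0,0,0,1]'

```text
time: 8.38
position: [509.9, -258.1, 84.8]
orientation: [2.005, 0.455, -1.979]
force: [-0.2, -0.4, -0.9]
finger_gap: 0.225
```

Run:
```python
from h import *
st()
im,d=vision.get_image('wrist'); save('wrist4.png',im)
```

```text
t 8.375 pos [ 509.9 -258.1   84.8] F [-0.2 -0.4 -0.9] gap 0.225
[[0.008, 0.417, -0.909], [0.023, -0.909, -0.416], [-1.0, -0.017, -0.017]] [-0.191  0.547  0.737  1.992 -0.54   0.806 -0.278]
```

View pics/wrist4.png

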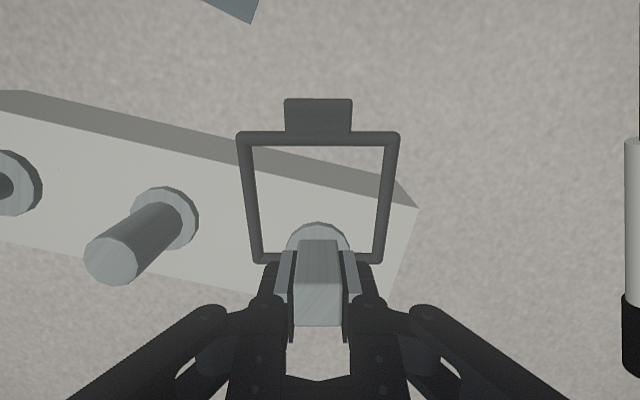

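Call:
servo_tool --series '[-0.4,0,0,0,1,-0.8,0,0,0,1,-1,0,0,0,1,-1,0,0,0,1,-1,0,0,0,1,-0.7,0,0,0,1]'

```text
time: 9.18
position: [508.2, -261.8, 216.1]
orientation: [2.006, 0.453, -1.98]
force: [-0.6, 1.0, -1.8]
finger_gap: 0.226
```

Run:
```python
from h import *
st()
plan([[590,0,215],[579,180,215]],yaw=164.5,rate=1,grip=1)
```

```text
t 9.175 pos [ 508.2 -261.8  216.1] F [-0.6  1.  -1.8] gap 0.226
[[0.008, 0.415, -0.91], [0.022, -0.91, -0.415], [-1.0, -0.017, -0.017]] [-0.316  0.377  0.885  1.892 -0.365  1.038 -0.418]
end [588.3  26.5 215.2] left 1
0.04, -1, -0.9, 0.1, 1, 0.03, -1, -0.65, 0.1, 1, 0.03, -1, -0.44, 0.1, 1, 0.03, -1, -0.26, 0.1, 1, 0.03, -1, -0.1, 0.04, 1, 0.03, -1, -0.04, 0, 1, 0.03, -1, -0.04, 0, 1, 0.03, -1, -0.04, 0, 1, 0.02, -1, -0.04, 0, 1, 0.03, -1, -0.04, 0, 1, 0, -0.3, -0.01, 0, 1, 0.02, -1, 0.34, 0, 1
```

Call:
servo_tool --series '[0.02,-1,-0.9,0.1,1,0.02,-1,-0.65,0.1,1,0.02,-1,-0.44,0.1,1,0.02,-1,-0.26,0.1,1,0.02,-1,-0.1,0.04,1,0.02,-1,-0.04,0,1,0.02,-1,-0.04,0,1,0.02,-1,-0.04,0,1,0.02,-1,-0.04,0,1,0.02,-1,-0.04,0,1,0.02,-0.9,0.2,0,1,0.02,-0.9,0.34,0,1]'

```text
time: 10.68
position: [594.5, 46.9, 228.0]
orientation: [-2.065, 0.273, 2.042]
force: [-0.7, -0.6, -2.0]
finger_gap: 0.222
```

Run:
```python
from h import *
st()
plan([[577,205,203]],yaw=164.5,rate=1,grip=1)
```

```text
t 10.675 pos [594.5  46.9 228. ] F [-0.7 -0.6 -2. ] gap 0.222
[[0.015, -0.287, -0.958], [0.025, -0.958, 0.287], [-1.0, -0.028, -0.007]] [-0.963  0.477  1.068  1.845 -0.499  1.093 -1.568]
end [576.9 205.  202.9] left 0
0.2, -1, 0.43, -0.01, 1, 0.19, -1, 0.41, -0, 1, 0.2, -1, 0.41, -0, 1, 0.19, -1, 0.41, -0, 1, 0.2, -1, 0.41, -0, 1, 0.17, -0.86, 0.35, -0, 1
```

Call:
servo_tool --series '[0.2,-1,0.43,-0.01,1,0.2,-1,0.41,0,1,0.2,-1,0.41,0,1,0.2,-1,0.41,0,1,0.2,-1,0.41,0,1,0.17,-0.7,0.35,0,1,0,0,0,0,1,0,0,0,0,1]'

```text
time: 11.68
position: [574.9, 210.1, 203.9]
orientation: [-2.076, 0.255, 2.052]
force: [-0.6, -1.1, -1.2]
finger_gap: 0.224
```

Run:
```python
from h import *
st()
for c in ['wrist','scene','top']:
    cal=vision.get_calibration(c); im,d=vision.get_image(c); save(c+'5.png',im); np.savez(c+'5.npz',im=im,d=d,**{k:np.array(v) for k,v in cal.items()})
    for q in ['loop_pin','loop_tab','cross_hole']: print(c,q,[(round(r['p'],2),np.round(r['xyz'],1).tolist()) for r in nets.pinpoint(c,q)][:3])
z=np.load('scene5.npz'); cv2.imwrite('pics/s5.png',cv2.resize(z['im'][50:210,340:540,::-1],None,fx=4,fy=3.7))
```

```text
t 11.675 pos [574.9 210.1 203.9] F [-0.6 -1.1 -1.2] gap 0.224
[[0.015, -0.269, -0.963], [0.025, -0.963, 0.269], [-1.0, -0.028, -0.008]] [-1.197  0.531  1.041  1.838 -0.549  1.062 -1.788]
wrist loop_pin [(0.65, [572.9, 209.2, 183.0])]
wrist loop_tab [(0.87, [641.7, 191.4, 212.6])]
wrist cross_hole [(0.9, [580.8, 232.8, 98.1])]
scene loop_pin [(0.65, [574.3, 210.9, 181.3])]
scene loop_tab [(0.83, [637.6, 192.3, 215.1])]
scene cross_hole [(0.87, [577.4, 232.1, 90.0])]
top loop_pin [(0.81, [571.3, 209.6, 183.5]), (0.36, [578.7, 233.7, -3.2])]
top loop_tab [(0.75, [642.8, 191.7, 208.2])]
top cross_hole [(0.7, [579.9, 228.3, 95.9])]
```

View pics/wrist5.png

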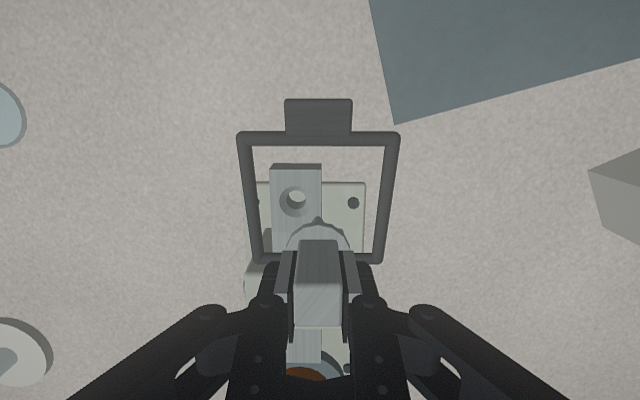

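View pics/s5.png

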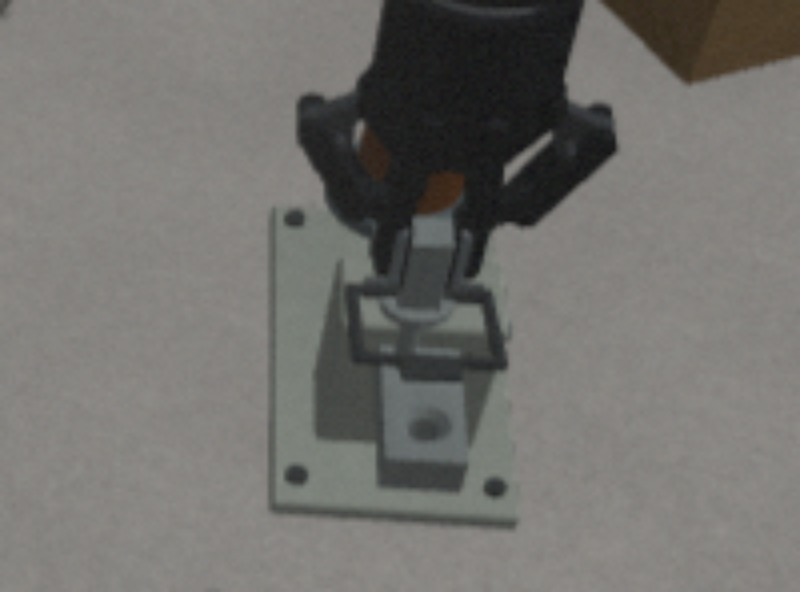

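Run:
```python
from h import *
s=readout.observe(); T=Ro.from_rotvec(s['orientation']).as_matrix()
for c in ['wrist','scene','top']:
    z=np.load(c+'5.npz'); P=cloud(z,z['d'])
    m=(np.hypot(P[...,0]-575,P[...,1]-210)<18)&(P[...,2]>229)&(P[...,2]<240); Q=P[m]
    if len(Q)>20: print(c,'grip top',len(Q),cv2.minAreaRect(Q[:,:2].astype(np.float32)),Q.mean(0))
    m=(np.hypot(P[...,0]-565,P[...,1]-233)<75)&(P[...,2]>92)&(P[...,2]<98); Q=P[m]
    print('bar',len(Q),cv2.minAreaRect(Q[:,:2].astype(np.float32)))
z=np.load('wrist5.npz'); cv2.imwrite('pics/w5.png',cv2.resize(z['im'][150:290,240:400,::-1],None,fx=5,fy=4))
def ray(z,u,v,zz):
    R=z['R'];C=-R.T@z['t'];d=R.T@np.array([(u-z['cx'])/z['fx'],(v-z['cy'])/z['fy'],1]); return C+d*(zz-C[2])/d[2]
print(ray(z,294,199,95))
```

```text
wrist grip top 2964 ((575.5350952148438, 211.1152801513672), (31.891794204711914, 22.879261016845703), 73.48442077636719) [577.56559118 208.34344558 234.20985858]
bar 2873 ((562.06982421875, 240.61988830566406), (47.4730224609375, 95.88245391845703), 59.77226257324219)
scene grip top 149 ((574.8148193359375, 208.14096069335938), (30.843631744384766, 23.673694610595703), 80.74433135986328) [578.56478214 209.16504817 234.5631016 ]
bar 481 ((555.9082641601562, 226.00650024414062), (79.49203491210938, 91.49272918701172), 65.15796661376953)
bar 387 ((553.2369995117188, 225.55548095703125), (77.21199798583984, 92.24954986572266), 64.52485656738281)
[578.82770328 230.43509244  95.        ]
```

View pics/w5.png

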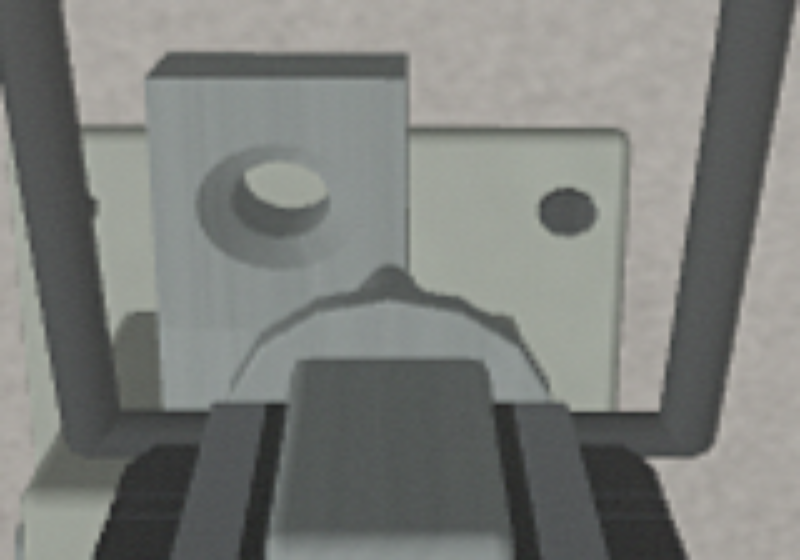

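Run:
```python
from h import *
plan([[578.5,229.0,175]],rate=.6,grip=1)
```

```text
end [578.6 229.1 175. ] left 0
0.6, -0.36, 0.03, 0, 1, 0.57, -0.35, 0.03, 0, 1
```

Call:
servo_tool --series '[0.1,-0.5,0.05,0,1,0.3,-0.22,0,0,1,0.4,0,0,0,1,0.3,0,0,0,1,0,0,0,0,1,0,0,0,0,1]'

```text
time: 13.02
position: [578.8, 230.7, 174.0]
orientation: [-2.076, 0.255, 2.054]
force: [-0.1, -0.5, -1.3]
finger_gap: 0.223
```

Run:
```python
from h import *
st()
plan([[578.5,229.0,162]],rate=.6,grip=1)
c='wrist'
im,d=vision.get_image(c); save(c+'6.png',im); 
im,d=vision.get_image('scene'); cv2.imwrite('pics/s6.png',cv2.resize(im[90:190,380:520,::-1],None,fx=5.5,fy=5.5))
```

```text
t 13.025 pos [578.8 230.7 174. ] F [-0.1 -0.5 -1.3] gap 0.223
[[0.014, -0.268, -0.963], [0.025, -0.963, 0.268], [-1.0, -0.027, -0.007]] [-1.183  0.58   0.998  1.839 -0.594  1.025 -1.786]
end [578.4 229.  161.9] left 0
0.48, 0.08, -0, 0, 1
```

View pics/wrist6.png

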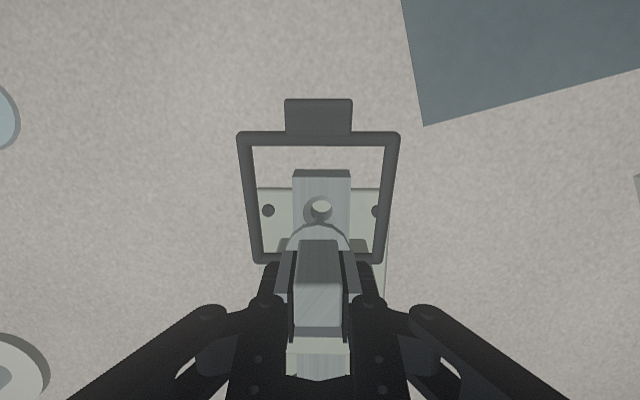

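View pics/s6.png

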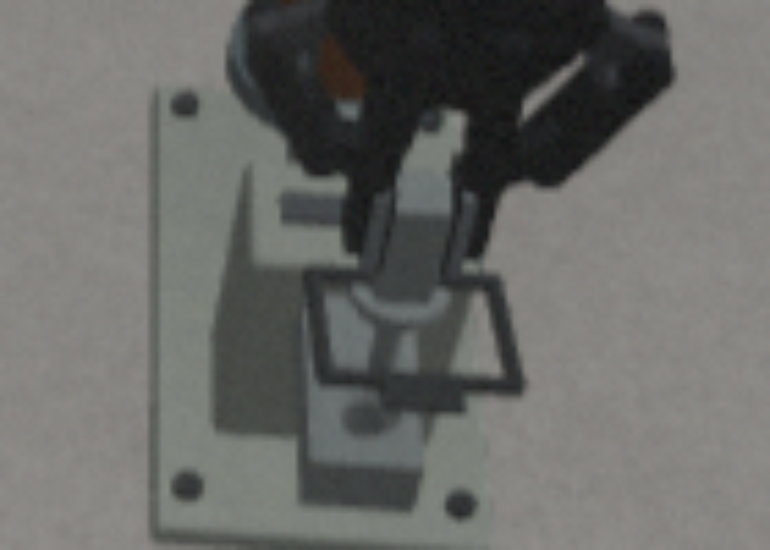

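Call:
servo_tool --series '[0.15,0.07,0,0,1,0.25,0,0,0,1,0.25,0,0,0,1,0.2,0,0,0,1,0,0,0,0,1]'

```text
time: 13.75
position: [578.6, 229.6, 151.4]
orientation: [-2.076, 0.254, 2.054]
force: [0.2, 0.9, -2.1]
finger_gap: 0.224
```

Run:
```python
from h import *
s=st(); print(s['moment'])
plan([[578.5,229.0,114.5]],rate=.4,grip=1)
im,d=vision.get_image('scene'); cv2.imwrite('pics/s7.png',cv2.resize(im[90:190,380:520,::-1],None,fx=5.5,fy=5.5))
```

```text
t 13.75 pos [578.6 229.6 151.4] F [ 0.2  0.9 -2.1] gap 0.224
[[0.014, -0.268, -0.963], [0.025, -0.963, 0.268], [-1.0, -0.028, -0.007]] [-1.163  0.603  0.971  1.858 -0.621  0.988 -1.763]
[-0.04483514  0.08698609 -0.01245029]
end [578.5 229.1 114.6] left 0
0.4, 0.02, 0, 0, 1, 0.4, 0.02, 0, 0, 1, 0.4, 0.01, 0, 0, 1, 0.27, 0.01, 0.01, 0, 1
```

View pics/s7.png

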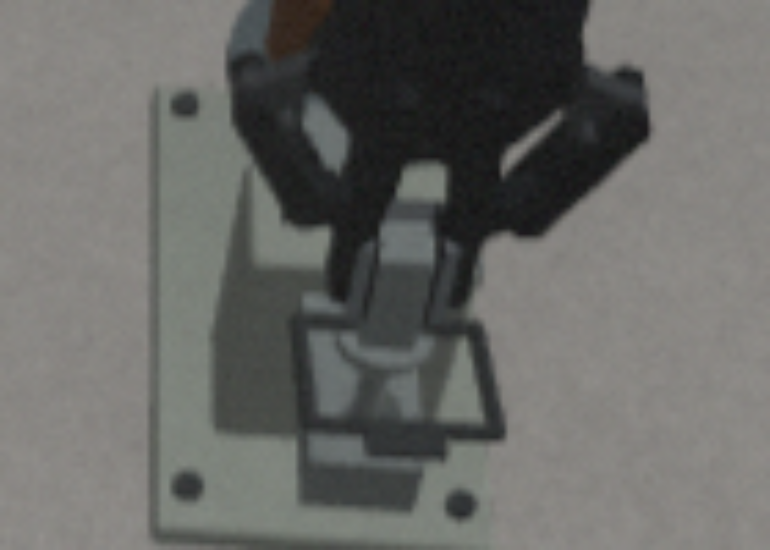

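Call:
servo_tool --series '[0.3,0.02,0,0,1,0.35,0.01,0,0,1,0.35,0,0,0,1,0.2,0,0,0,1,0.05,0,0,0,1,0,0,0,0,1]'

```text
time: 14.55
position: [579.0, 229.6, 118.0]
orientation: [-2.076, 0.254, 2.053]
force: [0.4, 0.8, -0.9]
finger_gap: 0.221
```

Run:
```python
from h import *
s=st()
```

```text
t 14.55 pos [579.  229.6 118. ] F [ 0.4  0.8 -0.9] gap 0.221
[[0.014, -0.268, -0.963], [0.025, -0.963, 0.268], [-1.0, -0.028, -0.007]] [-1.133  0.64   0.929  1.88  -0.663  0.935 -1.732]
```

Call:
servo_tool --series '[0.08,0,0,0,1,0.06,0,0,0,1,0.04,0,0,0,1,0,0,0,0,1]'

```text
time: 15.05
position: [579.5, 229.9, 115.2]
orientation: [-2.075, 0.252, 2.052]
force: [0.1, -0.5, -2.0]
finger_gap: 0.222
```

Call:
servo_tool --series '[0.05,0,0,0,1,0.05,0,0,0,1,0.04,0,0,0,1]'

```text
time: 15.42
position: [579.8, 229.9, 114.9]
orientation: [-2.073, 0.249, 2.052]
force: [-9.9, -2.2, 21.4]
finger_gap: 0.229
```

Call:
servo_tool --series '[0,0,0,0,0.2,0,0,0,0,0,0,0,0,0,0,0,0,0,0,0]'

```text
time: 15.92
position: [580.1, 230.1, 114.9]
orientation: [-2.074, 0.249, 2.051]
force: [0.5, -1.6, 0.7]
finger_gap: 0.498
```

Run:
```python
from h import *
s=st()
im,d=vision.get_image('wrist'); save('wrist8.png',im)
```

```text
t 15.925 pos [580.1 230.1 114.9] F [ 0.5 -1.6  0.7] gap 0.498
[[0.015, -0.268, -0.963], [0.03, -0.963, 0.269], [-0.999, -0.033, -0.007]] [-1.126  0.642  0.922  1.881 -0.671  0.929 -1.725]
```

View pics/wrist8.png

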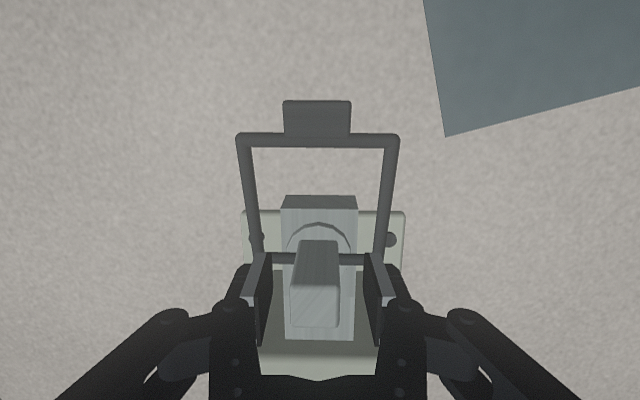

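Call:
servo_tool --series '[-0.3,0,0,0,0,-0.8,0,0,0,0,-1,0,0,0,0,-0.6,0,0,0,0.5,0,0,0,0,1]'

```text
time: 16.6
position: [579.6, 227.6, 188.0]
orientation: [-2.074, 0.248, 2.048]
force: [-0.0, 0.2, -0.5]
finger_gap: 0.079
```

Run:
```python
from h import *
s=st()
for c in ['wrist','scene']:
    cal=vision.get_calibration(c); im,d=vision.get_image(c); save(c+'9.png',im); P=cloud(cal,d)
    for q in ['loop_pin','loop_tab']: print(c,q,[(round(r['p'],2),np.round(r['xyz'],1).tolist()) for r in nets.pinpoint(c,q)][:3])
    m=(np.hypot(P[...,0]-579,P[...,1]-230)<20)&(P[...,2]>140)&(P[...,2]<150); Q=P[m]
    if len(Q)>20: print('top',len(Q),cv2.minAreaRect(Q[:,:2].astype(np.float32)),Q.mean(0), np.median(Q[:,2]))
    m=(np.hypot(P[...,0]-645,P[...,1]-212)<25)&(P[...,2]>112)&(P[...,2]<145); Q=P[m]
    if len(Q)>20: print('tab',len(Q),cv2.minAreaRect(Q[:,:2].astype(np.float32)),Q.mean(0))
    if c=='scene': cv2.imwrite('pics/s9.png',cv2.resize(im[90:190,380:520,::-1],None,fx=5.5,fy=5.5))
```

```text
t 16.6 pos [579.6 227.6 188. ] F [-0.   0.2 -0.5] gap 0.079
[[0.017, -0.269, -0.963], [0.031, -0.963, 0.269], [-0.999, -0.034, -0.008]] [-1.189  0.561  1.012  1.831 -0.581  1.043 -1.79 ]
wrist loop_pin [(0.9, [577.8, 228.2, 94.1])]
wrist loop_tab [(0.94, [649.2, 214.2, 121.6])]
top 1066 ((579.262451171875, 229.67274475097656), (19.94346046447754, 20.338722229003906), 73.87333679199219) [580.20288953 229.34893076 144.80774895] 144.99279466492817
tab 1758 ((645.3280029296875, 212.04762268066406), (48.77948760986328, 18.418481826782227), 73.815673828125) [644.17051769 211.75674518 125.82466979]
scene loop_pin [(0.83, [582.3, 229.2, 94.5])]
scene loop_tab [(0.53, [642.9, 216.4, 124.7]), (0.16, [579.1, 231.2, 93.6])]
top 106 ((579.9107055664062, 230.6525115966797), (20.068279266357422, 21.197834014892578), 78.49210357666016) [581.24549436 229.91615299 145.11358439] 145.517940207121
tab 143 ((646.5366821289062, 211.52651977539062), (48.75592041015625, 19.996654510498047), 74.57876586914062) [644.68410888 211.93161656 126.80709792]
```

View pics/wrist9.png

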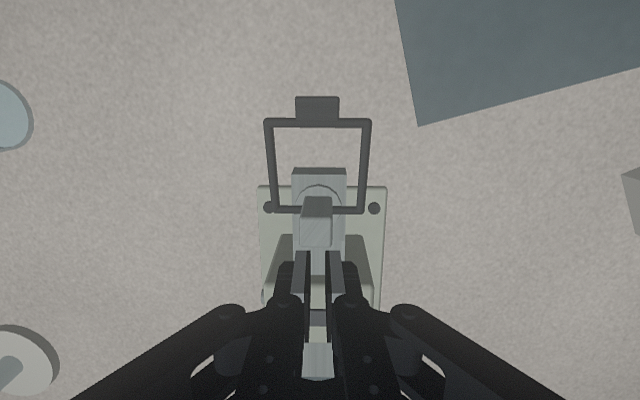

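View pics/s9.png

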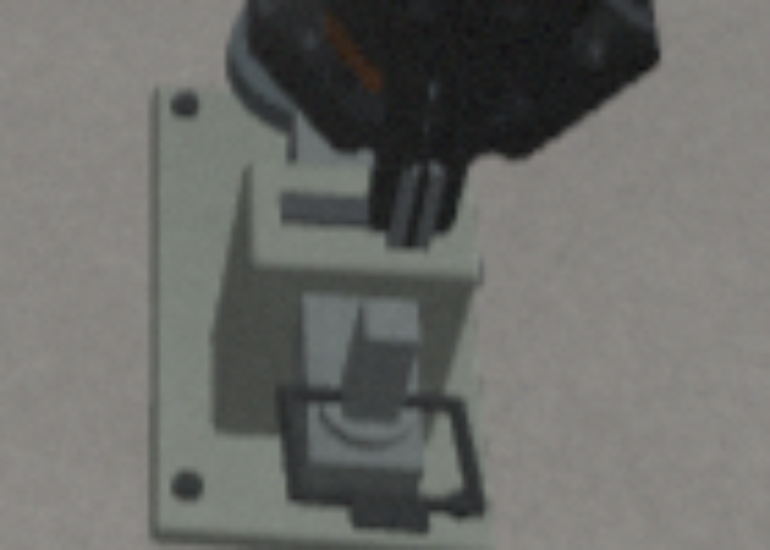

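Run:
```python
from h import *
plan([[646,210.3,160]],rate=1,grip=1)
```

```text
end [646.1 210.4 160.1] left 0
0.38, -0.01, -1, 0, 1, 0.38, -0.02, -1, 0, 1, 0.29, -0.01, -0.77, 0, 1
```

Call:
servo_tool --series '[0.1,-0.01,-1,0,1,0.3,-0.02,-1,0,1,0.4,-0.01,-0.65,0,1,0.2,0,0,0,1,0,0,0,0,1,0,0,0,0,1]'

```text
time: 17.65
position: [643.0, 211.0, 158.0]
orientation: [-2.07, 0.253, 2.057]
force: [-0.5, 0.3, 0.5]
finger_gap: -0.0
```

Run:
```python
from h import *
st()
plan([[646,210.5,135]],rate=1,grip=1)
im,d=vision.get_image('scene'); cv2.imwrite('pics/s10.png',cv2.resize(im[90:190,380:520,::-1],None,fx=5.5,fy=5.5))
```

```text
t 17.65 pos [643. 211. 158.] F [-0.5  0.3  0.5] gap -0.0
[[0.01, -0.268, -0.963], [0.027, -0.963, 0.269], [-1.0, -0.029, -0.003]] [-1.026  0.674  0.935  1.719 -0.643  1.061 -1.714]
end [646.  210.6 135. ] left 0
0.92, 0.01, -0.12, 0, 1
```

View pics/s10.png

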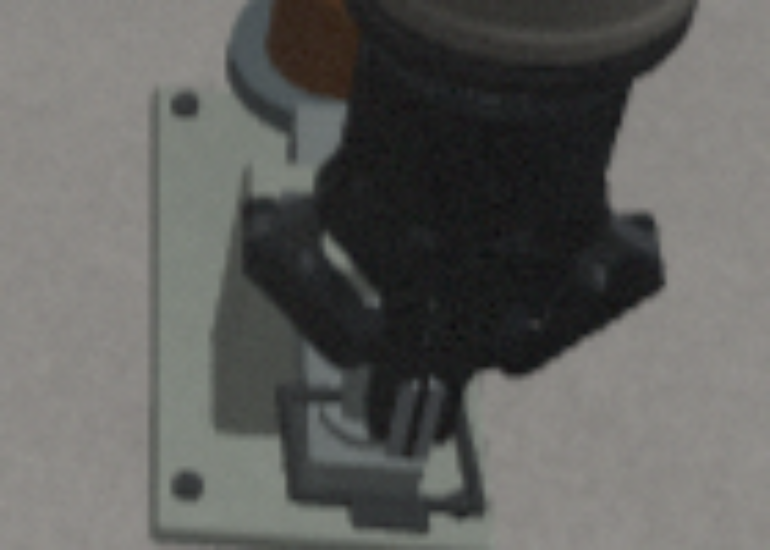

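Call:
servo_tool --series '[0.5,0.01,-0.15,0,1,0.5,0,0,0,1,0.4,0,0,0,1,0.35,0,0,0,1,0.35,0,0,0,1,0.35,0,0,0,1]'

```text
time: 18.45
position: [646.9, 212.5, 92.9]
orientation: [-2.071, 0.25, 2.057]
force: [-0.7, 0.5, 0.2]
finger_gap: -0.001
```

Run:
```python
from h import *
st()
im,d=vision.get_image('scene'); cv2.imwrite('pics/s11.png',cv2.resize(im[90:190,380:520,::-1],None,fx=5.5,fy=5.5))
im,d=vision.get_image('wrist'); save('wrist11.png',im)
```

```text
t 18.45 pos [646.9 212.5  92.9] F [-0.7  0.5  0.2] gap -0.001
[[0.01, -0.267, -0.964], [0.028, -0.963, 0.267], [-1.0, -0.03, -0.002]] [-0.981  0.745  0.867  1.751 -0.711  0.967 -1.664]
```

View pics/s11.png

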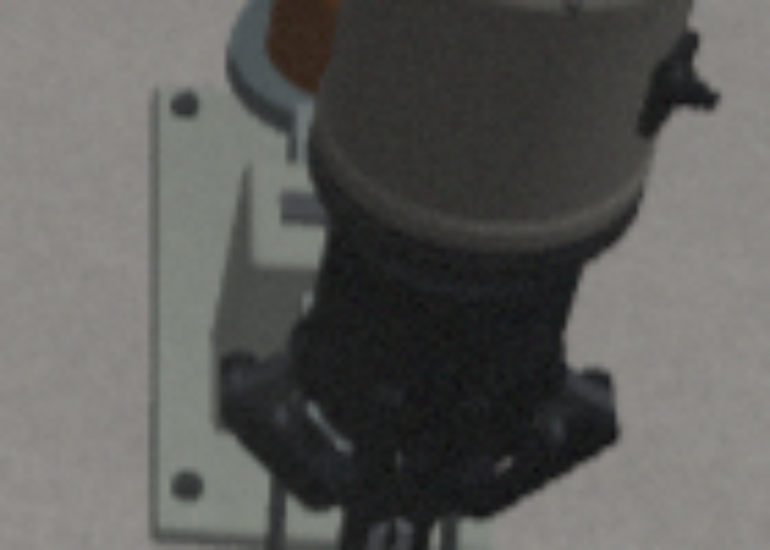

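View pics/wrist11.png

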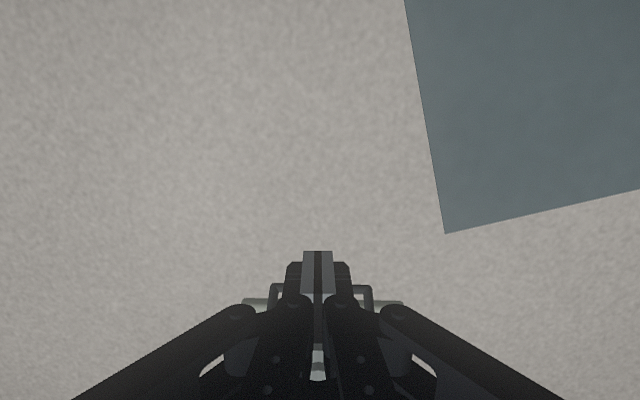

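Call:
servo_tool --series '[0.3,0.04,0,0,1,0.3,0,0,0,1,0.15,0,0,0,1,0,0,0,0,1,0,0,0,0,1]'

```text
time: 19.18
position: [646.6, 212.0, 72.8]
orientation: [-2.07, 0.251, 2.058]
force: [-0.5, 0.7, -0.9]
finger_gap: -0.002
```

Run:
```python
from h import *
st()
im,d=vision.get_image('wrist'); save('wrist12.png',im)
```

```text
t 19.175 pos [646.6 212.   72.8] F [-0.5  0.7 -0.9] gap -0.002
[[0.01, -0.267, -0.964], [0.028, -0.963, 0.267], [-1.0, -0.03, -0.002]] [-0.967  0.766  0.846  1.761 -0.732  0.938 -1.648]
```

View pics/wrist12.png

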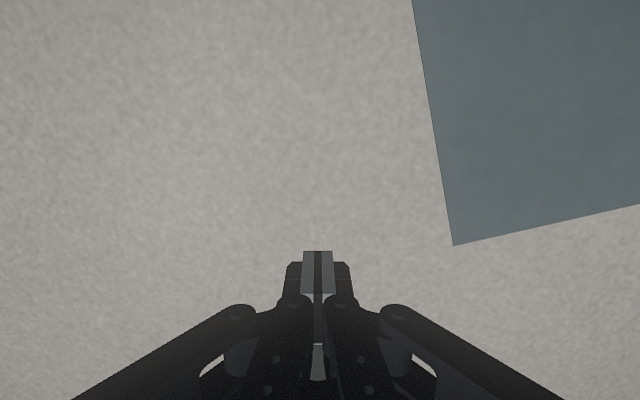

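Call:
servo_tool --series '[-0.6,0,-0.2,0,1,-1,0,-0.4,0,1,-1,0,-0.4,0,1,-1,0,-0.6,0,1,-0.8,0,-0.8,0,1,-0.3,0,-0.5,0,1,0,0,0,0,1]'

```text
time: 20.1
position: [719.8, 186.8, 202.9]
orientation: [-2.076, 0.251, 2.051]
force: [-0.5, -0.1, -1.0]
finger_gap: -0.0
```

Run:
```python
from h import *
st()
for c in ['scene','top','wrist']:
    cal=vision.get_calibration(c); im,d=vision.get_image(c); save(c+'13.png',im); P=cloud(cal,d)
    for q in ['loop_pin','loop_tab']: print(c,q,[(round(r['p'],2),np.round(r['xyz'],1).tolist()) for r in nets.pinpoint(c,q)][:3])
    m=(np.hypot(P[...,0]-579,P[...,1]-230)<20)&(P[...,2]>135)&(P[...,2]<160); Q=P[m]
    if len(Q)>20: print('top',len(Q),cv2.minAreaRect(Q[:,:2].astype(np.float32)), np.median(Q[:,2]))
    if c=='scene': cv2.imwrite('pics/s13.png',cv2.resize(im[90:210,380:520,::-1],None,fx=5,fy=5))
```

```text
t 20.1 pos [719.8 186.8 202.9] F [-0.5 -0.1 -1. ] gap -0.0
[[0.016, -0.268, -0.963], [0.028, -0.963, 0.269], [-0.999, -0.031, -0.008]] [-0.891  0.728  0.927  1.512 -0.637  1.197 -1.698]
scene loop_pin [(0.55, [578.6, 231.4, 93.0])]
scene loop_tab [(0.53, [586.8, 229.5, 33.1])]
top loop_pin [(0.62, [574.6, 227.8, 93.6])]
top loop_tab [(0.58, [589.9, 230.3, 27.4])]
top 116 ((577.6204223632812, 231.00531005859375), (19.370296478271484, 19.881752014160156), 74.66561126708984) 145.61622170002607
wrist loop_pin [(0.76, [575.7, 231.0, 94.7])]
wrist loop_tab [(0.17, [576.9, 226.9, 94.7])]
top 29 ((587.1165771484375, 225.64796447753906), (11.757583618164062, 1.613451600074768), 77.37751007080078) 135.89383285067464
```

View pics/s13.png

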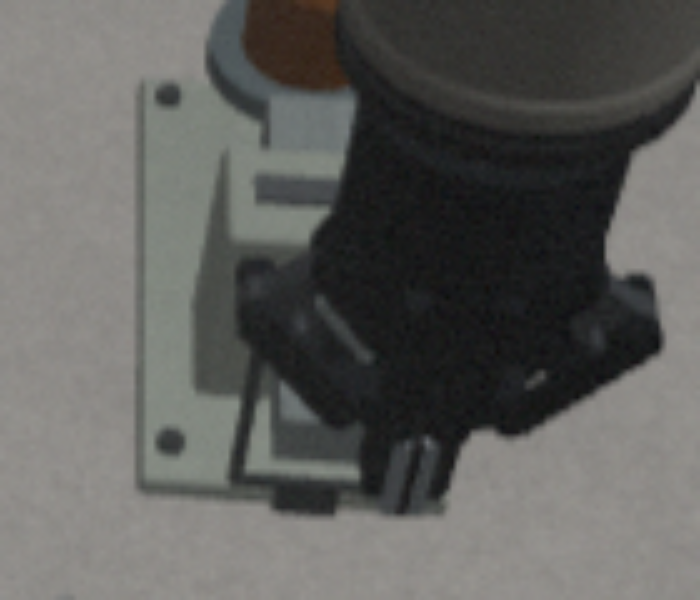

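View pics/wrist13.png

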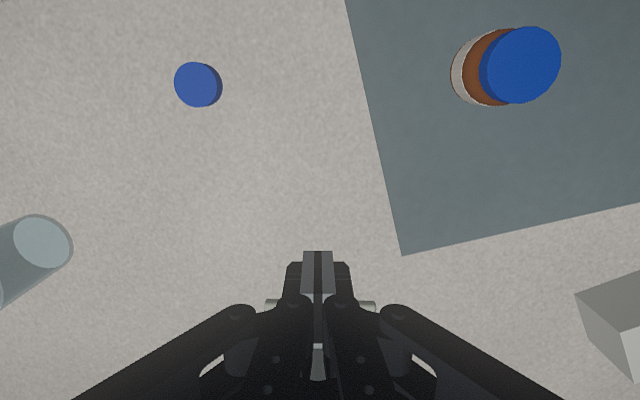

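View pics/top13.png

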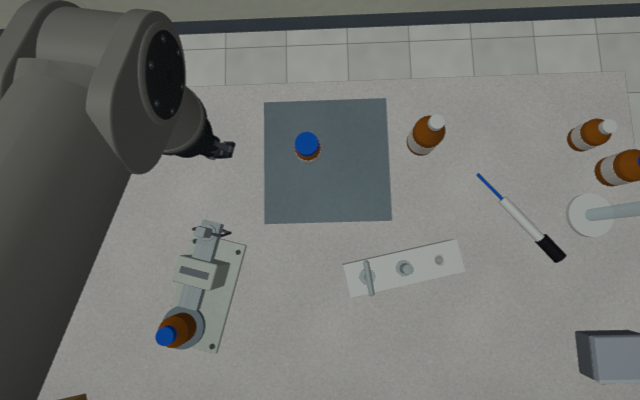

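Run:
```python
from h import *
st(); print(order.job_done())
```

```text
t 20.55 pos [718.4 188.  201. ] F [ 0.4  0.7 -0.1] gap 0.001
[[0.013, -0.267, -0.964], [0.028, -0.963, 0.267], [-1.0, -0.03, -0.005]] [-0.892  0.729  0.926  1.514 -0.638  1.196 -1.698]
the job is handed in; nothing more can be done
None
```

The loop pin is seated in the bar's hole with its loop snapped shut beneath the bar's end. I handed the job in at 20.55 s with the arm clear of everything.

- **Insertion:** I gripped the pin's flat faces, carried it over and pushed it down the hole with the loop pointing out past the bar's end. It stopped at about 21 N. With the gripper backed off, the grip top read 145 mm, as expected for a seated pin.
- **Loop:** I pressed the tab down with the closed fingers to about 22 mm below the bar's top. That was slightly past the 15–20 mm asked for. The fingers then backed away.
- **Last checks:** The top camera's reading of the grip top was still 145–146 mm. The scene and top cameras put the tab at a height of 27–33 mm, where about 33 mm means shut. The top picture shows the other two pins still in the rack, and the bottle and jar standing where they were.
- **Disagreement:** The wrist camera gave a low-confidence tab reading (0.17) at a height of 95 mm. The gripper was blocking its view then, so I disregarded it.

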